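# Lay out the enamel syringes from light to dark

## Task

Lay the four enamel syringes from the mat in the grooves of the syringe rest, in order of shade from light to dark: the white one already lies in the first groove, so the palest goes next to it and the darkest in the far end groove. Seat each squarely in its groove, in line with the white one and with its tip pointing the same way. Leave the white syringe and the box of tips where they are.

Things in the scene. Friction and masses are not known exactly. Their poses are not given: they have to be found in the camera images.
- syringe_cream: Loose 24 g syringe of pale yellow-cream (palest) enamel: barrel 19 mm across, 90 mm long; white flange with ears (34 mm across) at the rear, pink-capped tip in front, 116 mm overall. Origin: on the axis, in the middle of the barrel (grip here), 45 mm from the flange end; x: along it to the tip. Starts on the teal mat, axis 11.5 mm above the bench, 60 mm from its neighbour, tip either way.
- syringe_amber: Loose 24 g syringe of golden yellow (second) enamel: barrel 19 mm across, 90 mm long; white flange with ears (34 mm across) at the rear, pink-capped tip in front, 116 mm overall. Origin: on the axis, in the middle of the barrel (grip here), 45 mm from the flange end; x: along it to the tip. Starts on the teal mat, axis 11.5 mm above the bench, 60 mm from its neighbour, tip either way.
- syringe_rust: Loose 24 g syringe of red-brown (third) enamel: barrel 19 mm across, 90 mm long; white flange with ears (34 mm across) at the rear, pink-capped tip in front, 116 mm overall. Origin: on the axis, in the middle of the barrel (grip here), 45 mm from the flange end; x: along it to the tip. Starts on the teal mat, axis 11.5 mm above the bench, 60 mm from its neighbour, tip either way.
- syringe_umber: Loose 24 g syringe of almost black brown (darkest) enamel: barrel 19 mm across, 90 mm long; white flange with ears (34 mm across) at the rear, pink-capped tip in front, 116 mm overall. Origin: on the axis, in the middle of the barrel (grip here), 45 mm from the flange end; x: along it to the tip. Starts on the teal mat, axis 11.5 mm above the bench, 60 mm from its neighbour, tip either way.
- groove_1: Groove 1 of the syringe rest. Next to the white syringe. The rest is fixed: a dark base plate 74 x 272 mm, 5 mm thick, with two aluminium rails 30 mm high. Origin: midway between the rails on the axis of a seated barrel, 32 mm above the bench; lay the barrel's middle here. x: along the groove, the way the white tip points; y: along the row, away from white.
- groove_2: Groove 2 of the syringe rest. Second from the white syringe. Each groove is a V notch in both rails, 45 degree flanks, 23 mm wide at the mouth, 11 mm deep; the grooves are 50 mm apart. Origin: midway between the rails on the axis of a seated barrel, 32 mm above the bench; lay the barrel's middle here. x: along the groove, the way the white tip points; y: along the row, away from white.
- groove_3: Groove 3 of the syringe rest. Third from the white syringe. The rails are 9 mm thick, 45 mm clear apart: room for the fingers. Origin: midway between the rails on the axis of a seated barrel, 32 mm above the bench; lay the barrel's middle here. x: along the groove, the way the white tip points; y: along the row, away from white.
- groove_4: Groove 4 of the syringe rest. Fourth from the white syringe, the far end of the row. Origin: midway between the rails on the axis of a seated barrel, 32 mm above the bench; lay the barrel's middle here. x: along the groove, the way the white tip points; y: along the row, away from white.
- syringe_white: Syringe of the same make and size with white enamel, already lying in an end groove of the rest, 50 mm from groove 1, its middle midway between the rails. Origin: barrel axis at the flange end, 32 mm above the bench; x: along it to the tip. It stays there.
- tip_box: Clear plastic box of pink dispensing tips with a blue and white top, 63 x 88 mm, 40 mm high, standing on the bench between and beyond the rest and the mat; origin at the centre of its underside. It stays there.
Mind the look-alikes: they are no part of the job. Leave any green or purple look-alike of the syringe_white alone. Of the things that look like the syringe_rust, the smaller one is meant.

How it is judged:
By the outcome, as a careful person would: the job done as asked, in the order asked, and still so for the second after the job is handed in, with the robot touching nothing.
It also fails if it takes over 102 s, if anything falls off the work surface, if the arm or the gripper's body presses on something with over 40 N, if the wrist force passes 120 N, or if a joint passes its speed limit or range.

## Robot

A 7-joint arm with a two-finger parallel gripper is mounted at the origin on the work surface. World frame = base frame: x ahead of the robot, y to its left, z up, the work surface at z = 0. Lengths are in m, angles in rad, forces in N, time in s.
With the tool pointing down it reaches from about 0.4 to 0.875 m from the base axis. Payload 6.5 kg.
Tool frame: the origin (TCP) lies on the centre line of the jaws, within the pads' length; the fingertips stand 11 mm ahead of it and the grasp point (between the pads) lies 8 mm behind it; z points along the fingers, y is the direction in which the jaws open and shut (so a half turn about z gives the same grasp; the last joint's range is limited). The gripper opens to 88 mm and grips with 3 to 60 N. Pads are 18 mm wide; open, the fingers measure 123 mm over their backs; the gripper's body (75 mm by 187 mm) begins 45 mm behind the grasp point.
Start: joints at [1.046, 0.536, -0.004, 1.538, 0.003, 1.067, -0.071], TCP at [0.288, -0.583, 0.25] pointing down, gripper open.
Joint ranges: [-2.7, 2.7], [-0.37, 2.16], [-1.27, 1.26], [0.24, 2.4], [-1.31, 4.45], [0.19, 1.91], [-2.76, 2.76]. Speed limits (rad/s): [2.39, 2.39, 3.14, 3.14, 3.14, 3.14, 3.14].

## Interface

Orientations are given as a 3x3 rotation matrix whose columns are the frame's x, y, z axes.
In Python, from bench import get_obs, grab_frame, hand_in gives the robot as it stands. The module is installed in compiled form; this text tells all that it offers.
- The arm moves only by the shell command python3 -m crank 'ROWS' [OPENING]. ROWS is JSON, a list of rows, each a list of 4 numbers: the shift along the world's x, y, z in mm, then the turn about the world's z in rad. A call has 1 to 5 rows; each row is the pose to reach, as a shift and turn from the pose measured when the call began; what a row does not reach only later rows make up. A row lasts 1/12 s, in which the tool goes at most 41.7 mm and 7.16 degrees, less where a joint would pass 70% of its speed; a pose out of reach is approached as far as the arm can. A call with a gripper value outside its range is refused whole. OPENING is the opening in per cent of the stroke, from 0 (shut) to 100 (fully open), set as the call begins (- or left out, the last holds). The fingers move at their own pace and stop on an object; the grip force is fixed at half the most. Time passes only in rows, so rows that repeat a pose let the fingers close. It gives the time, the measured TCP pose, the force and the opening at its end, in the units of the state.
- get_obs(): the state, without advancing time (a new reading comes with each control period).
- grab_frame(name): name is "scene" or "top" or "wrist"; returns a dict with "color" (384x512x3 uint8, blue, green, red), "fx", "fy", "cx", "cy" (pixels), "world_from_camera" (4x4, takes a point from camera to world coordinates). Camera axes: x right, y up, looking along -z (the intrinsics and any distortion apply to the point x, -y, -z); pixel columns grow to the right and rows downward; lengths in m; the calibration is good to about 2 mm. A picture is of the moment at which its call begins. There is no depth.
- hand_in(): hands the job in, once; it reports no verdict.
The state is a dict: "time": time; "joint_pos": joint angles; "joint_vel": joint speeds; "tau": joint torques, N m; "position": TCP position; "tool_rot": TCP orientation; "contact_force": force on the tool from outside, world axes, zero at the start; "ft_torque": the same for the moment, N m; "grip_width": finger opening in m.
Only numpy, scipy, OpenCV 4.12 (cv2) and the standard library are available. Lean on these libraries where they do the work, as an engineer would, in place of code of your own. Each camera call takes 0.05 s, during which the arm holds its last target.

## Working session

There is one attempt and no reset: what is moved stays moved. The work goes in short steps, Python scripts to look and compute and a shell command to move; the robot and the scene stay as the last step left them, time stands still between calls to the robot, and variables do not carry over. Pictures are saved under pics/ and viewed, and the job is handed in when it is done.

```bash
mkdir -p pics; ls
python3 - <<'E'
from bench import *
import cv2
for n in ("scene","top","wrist"):
    f=grab_frame(n); cv2.imwrite(f"pics/a_{n}.png",f["color"]); print(n,f["fx"],f["fy"],f["cx"],f["cy"],[k for k in f]); print(f["world_from_camera"].round(4).tolist())
o=get_obs(); print(o["time"],o["position"],o["tool_rot"],o["grip_width"],o["contact_force"])
E
```

```text
pics
scene 487.5481140302229 487.5481140302229 263.51497109996507 182.39157704273828 ['color', 'fx', 'fy', 'cx', 'cy', 'world_from_camera']
[[-0.6586, -0.4686, 0.5888, 1.3264], [0.7523, -0.4311, 0.4982, 0.7349], [0.0204, 0.771, 0.6365, 0.9286], [0.0, 0.0, 0.0, 1.0]]
top 429.45016156679213 429.45016156679213 245.08171285306756 189.73817656565075 ['color', 'fx', 'fy', 'cx', 'cy', 'world_from_camera']
[[-0.0119, 0.9937, -0.1119, 0.4088], [-0.9999, -0.013, -0.0083, 0.0606], [-0.0097, 0.1118, 0.9937, 1.2249], [0.0, 0.0, 0.0, 1.0]]
wrist 339.6137258525112 339.6137258525112 262.4418869962129 190.3395360081267 ['color', 'fx', 'fy', 'cx', 'cy', 'world_from_camera']
[[0.4427, 0.8492, 0.2879, 0.3621], [-0.8967, 0.4197, 0.1409, -0.5455], [-0.0012, -0.3206, 0.9472, 0.3833], [0.0, 0.0, 0.0, 1.0]]
0.15 [ 0.28764655 -0.58240363  0.24906954] [[ 8.96576779e-01  4.42887857e-01 -6.52440194e-04]
 [ 4.42888327e-01 -8.96576096e-01  1.11039748e-03]
 [-9.31807245e-05 -1.28451474e-03 -9.99999171e-01]] 0.08827344845884892 [0.46689366 0.32604378 0.71173674]
```

View pics/a_top.png

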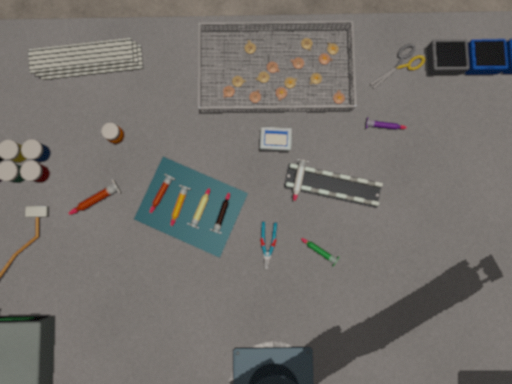

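View pics/a_scene.png

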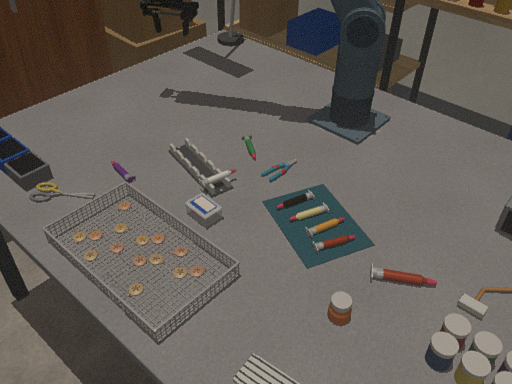

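```bash
cat > h.py <<'E'
import numpy as np, cv2
from bench import *
def pix2w(f,u,v,z):
    M=f["world_from_camera"]; d=M[:3,:3]@np.array([(u-f["cx"])/f["fx"],-(v-f["cy"])/f["fy"],-1]); o=M[:3,3]
    return o+d*(z-o[2])/d[2]
def w2pix(f,p):
    M=f["world_from_camera"]; c=M[:3,:3].T@(np.array(p)-M[:3,3]); x,y,z=c[0],-c[1],-c[2]
    return f["fx"]*x/z+f["cx"], f["fy"]*y/z+f["cy"]
E
python3 - <<'E'
import cv2
im=cv2.imread("pics/a_top.png")
cv2.imwrite("pics/a_mat.png",cv2.resize(im[150:262,128:256],None,fx=6,fy=5.3*6/5.3 if 0 else 5.3,interpolation=cv2.INTER_CUBIC)[:600])
cv2.imwrite("pics/a_rest.png",cv2.resize(im[150:215,275:395],None,fx=6,fy=6,interpolation=cv2.INTER_CUBIC))
E
```

```text
(no output)
```

View pics/a_mat.png

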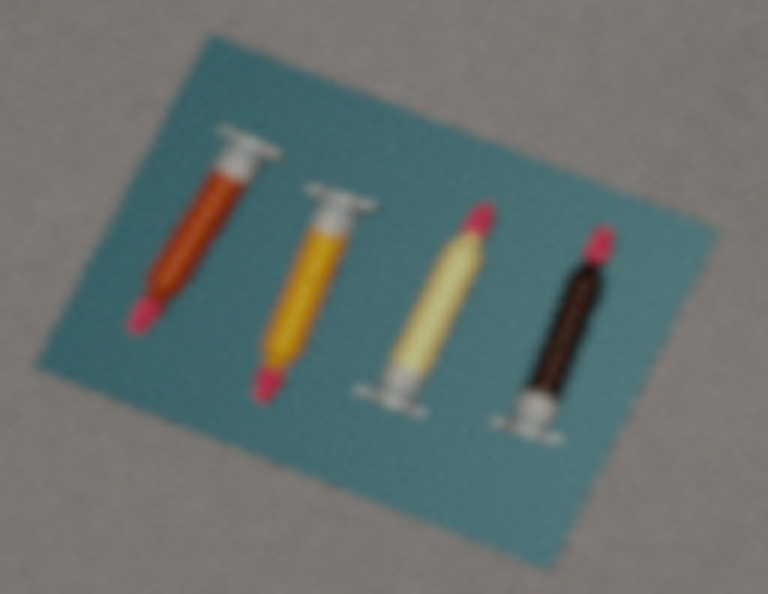

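View pics/a_rest.png

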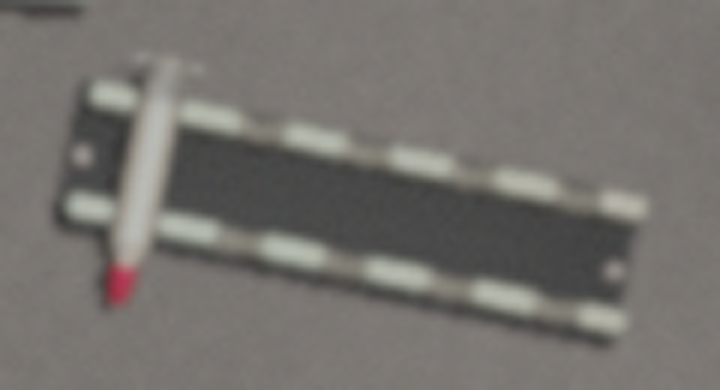

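```bash
cat > est.py <<'E'
from h import *
from scipy.optimize import least_squares
f=grab_frame("top")
def un(pts,fx,fy,u0,v0): return [(u0+(X+.5)/fx-.5, v0+(Y+.5)/fy-.5) for X,Y in pts]
mat=dict(rust=[(248,147),(141,316)],amber=[(340,197),(266,385)],cream=[(391,400),(482,218)],umber=[(528,428),(601,243)])
for k,p in mat.items():
    q=un(p,6,5.3,128,150); a,b=[pix2w(f,u,v,.0115)[:2] for u,v in q]
    d=b-a; L=np.hypot(*d); x=d/L; c=a+x*45; c2=b-x*65
    print(k,"len",L.round(4),"c",c.round(4),"tip dir deg",np.degrees(np.arctan2(x[1],x[0])).round(1))
q=un([(92,95),(645,207),(625,322),(65,207)],6,6,275,150)
P=np.array([pix2w(f,u,v,.03)[:2] for u,v in q]); print(P.round(4))
for i in range(4): print(np.linalg.norm(P[i]-P[(i+1)%4]).round(4))
c=P.mean(0); r=(P[1]-P[0]+P[2]-P[3]); r/=np.linalg.norm(r); print("rest c",c.round(4),"row dir deg",np.degrees(np.arctan2(r[1],r[0])).round(2))
for i in range(-1,4): print("groove",i+1,(c+r*.05*(i-1)).round(4))
q=un([(170,62),(120,303)],6,6,275,150); a,b=[pix2w(f,u,v,.032)[:2] for u,v in q]; d=b-a; print("white",a,b,np.hypot(*d),np.degrees(np.arctan2(d[1],d[0])), a+d/np.hypot(*d)*.045)
E
python3 est.py
```

```text
rust len 0.1035 c [-38.8296  22.0037] tip dir deg 151.1
amber len 0.1062 c [-42.0053  14.8563] tip dir deg 161.1
cream len 0.106 c [ 41.5729 -18.0468] tip dir deg -23.9
umber len 0.1043 c [ 42.8244 -14.9391] tip dir deg -19.6
[[ 0.6106 -0.0564]
 [ 0.5542 -0.3126]
 [ 0.5006 -0.3008]
 [ 0.5578 -0.0426]]
0.2622
0.0549
0.2644
0.0546
rest c [ 0.5558 -0.1781] row dir deg -102.44
groove 0 [ 0.5773 -0.0804]
groove 1 [ 0.5666 -0.1293]
groove 2 [ 0.5558 -0.1781]
groove 3 [ 0.545  -0.2269]
groove 4 [ 0.5343 -0.2757]
white [ 0.6253914  -0.09315017] [ 0.51229786 -0.06691552] 0.11609653039913041 166.93991511790156 [ 0.58155539 -0.08298139]
```

```bash
sed -i 's/x\*45;/x*.045;/; s/x\*65/x*.071/; s/"c",c.round(4)/"c",c.round(4),c2.round(4)/' est.py; python3 est.py | head -4
```

```text
rust len 0.1035 c [0.5445 0.3097] [0.5555 0.3036] tip dir deg 151.1
amber len 0.1062 c [0.5136 0.2586] [0.5229 0.2554] tip dir deg 161.1
cream len 0.106 c [0.4882 0.2013] [0.4791 0.2053] tip dir deg -23.9
umber len 0.1043 c [0.4738 0.1401] [0.4628 0.144 ] tip dir deg -19.6
```

```bash
python3 -m crank '[[11,40,0,0.12],[22,80,0,0.24],[32,120,0,0.36],[43,161,0,0.48],[54,201,0,0.6]]' 45
python3 -m crank '[[11,40,0,0.12],[22,80,0,0.24],[32,120,0,0.36],[43,161,0,0.48],[54,201,0,0.6]]'
python3 -m crank '[[11,40,0,0.12],[22,80,0,0.24],[32,120,0,0.36],[43,161,0,0.48],[54,201,0,0.6]]'
```

```text
time: 0.67
position: [0.3416, -0.3802, 0.2493]
tool_rot: [[0.485, 0.875, -0.001], [0.875, -0.485, -0.0], [-0.0, -0.001, -1.0]]
contact_force: [1.0, 0.2, 0.1]
grip_width: 0.0572
time: 1.08
position: [0.3951, -0.179, 0.2496]
tool_rot: [[-0.099, 0.995, -0.0], [0.995, 0.099, -0.001], [-0.001, -0.0, -1.0]]
contact_force: [0.4, 0.2, 0.1]
grip_width: 0.0396
time: 1.5
position: [0.4488, 0.0223, 0.2499]
tool_rot: [[-0.648, 0.762, 0.001], [0.762, 0.648, -0.002], [-0.002, -0.0, -1.0]]
contact_force: [1.0, -0.1, 0.2]
grip_width: 0.0394
```

```bash
python3 -m crank '[[10,41,0,0.09],[20,81,0,0.18],[30,121,0,0.27],[40,161,0,0.36],[51,200,0,0.45]]'
python3 - <<'E'
from h import *
f=grab_frame("wrist"); cv2.imwrite("pics/b_w.png",f["color"]); cv2.imwrite("pics/b_w2.png",cv2.resize(f["color"],(768,576)))
f=grab_frame("top"); cv2.imwrite("pics/b_t.png",f["color"])
E
```

```text
time: 1.92
position: [0.4999, 0.2242, 0.2499]
tool_rot: [[-0.916, 0.4, 0.002], [0.4, 0.916, -0.001], [-0.002, -0.0, -1.0]]
contact_force: [1.4, 0.4, -0.2]
grip_width: 0.0397
```

View pics/b_w2.png

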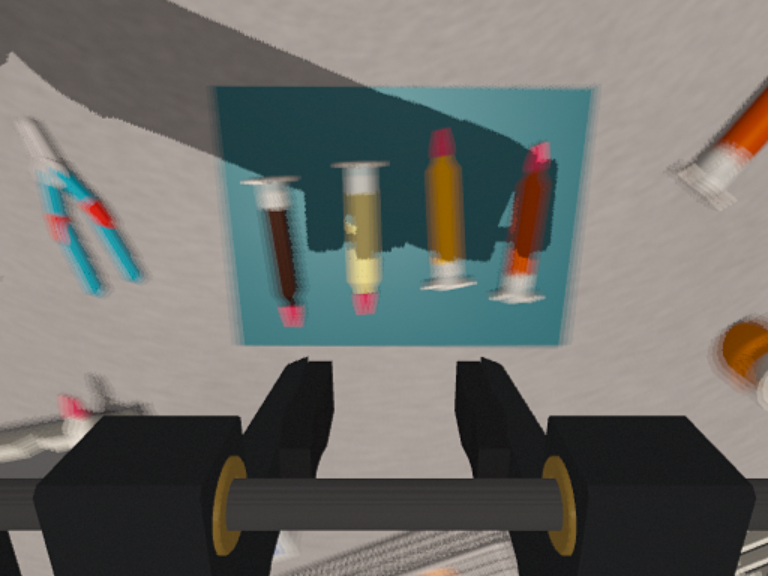

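Run:
```python
from h import *
f=grab_frame("wrist"); f=grab_frame("wrist"); cv2.imwrite("pics/c_w.png",f["color"]); cv2.imwrite("pics/c_w2.png",cv2.resize(f["color"][40:240,120:400],None,fx=2.85,fy=2.85,interpolation=cv2.INTER_CUBIC))
import pickle; pickle.dump(f,open("c.pkl","wb")); print(get_obs()["position"])
```

```text
[0.49942403 0.22317971 0.24948783]
```

View pics/c_w2.png

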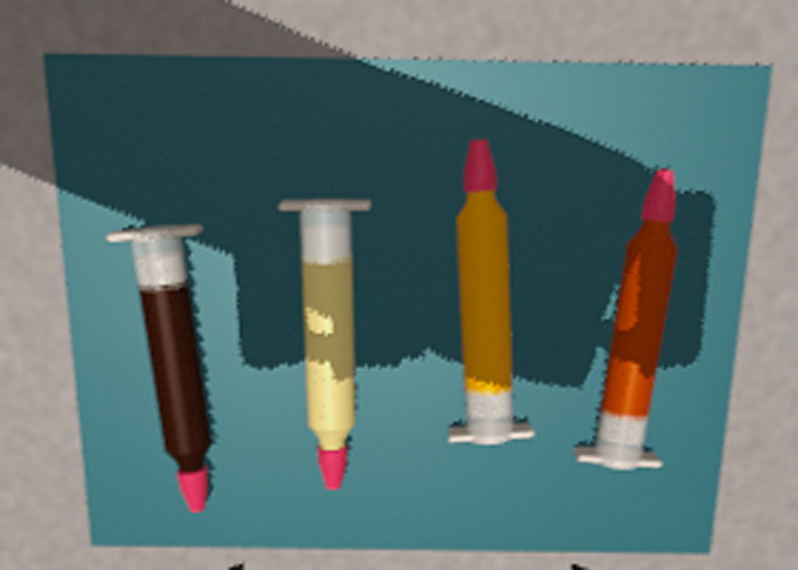

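Run:
```python
from h import *
import pickle; f=pickle.load(open("c.pkl","rb"))
S=dict(umber=((155,234),(197,510)),cream=((325,204),(334,488)),amber=((491,440),(480,140)),rust=((620,465),(665,170)))
for k,p in S.items():
    a,b=[pix2w(f,120+(X+.5)/2.85-.5,40+(Y+.5)/2.85-.5,.0115)[:2] for X,Y in p]
    d=b-a; L=np.hypot(*d); x=d/L; print(k,L.round(4),(a+x*.045).round(4),(b-x*.071).round(4),np.degrees(np.arctan2(x[1],x[0])).round(1))
```

```text
umber 0.1143 [0.47   0.1377] [0.4685 0.1383] -19.5
cream 0.1153 [0.4847 0.199 ] [0.4841 0.1992] -23.3
amber 0.1176 [0.5135 0.2542] [0.512  0.2547] 160.0
rust 0.1179 [0.5473 0.3043] [0.5456 0.3052] 152.3
```

```bash
python3 -m crank '[[-8,-12,-36,0],[-15,-23,-72,0],[-15,-23,-112,0],[-15,-23,-150,0],[-15,-23,-170,0]]'
python3 - <<'E'
from h import *
grab_frame("wrist"); f=grab_frame("wrist"); cv2.imwrite("pics/d_w.png",cv2.resize(f["color"],(768,576))); print(get_obs()["position"])
E
```

```text
time: 2.53
position: [0.4826, 0.196, 0.0759]
tool_rot: [[-0.914, 0.406, -0.003], [0.406, 0.914, -0.005], [0.001, -0.005, -1.0]]
contact_force: [-0.8, -0.3, -0.1]
grip_width: 0.0393
[0.48219077 0.19662627 0.07656155]
```

View pics/d_w.png

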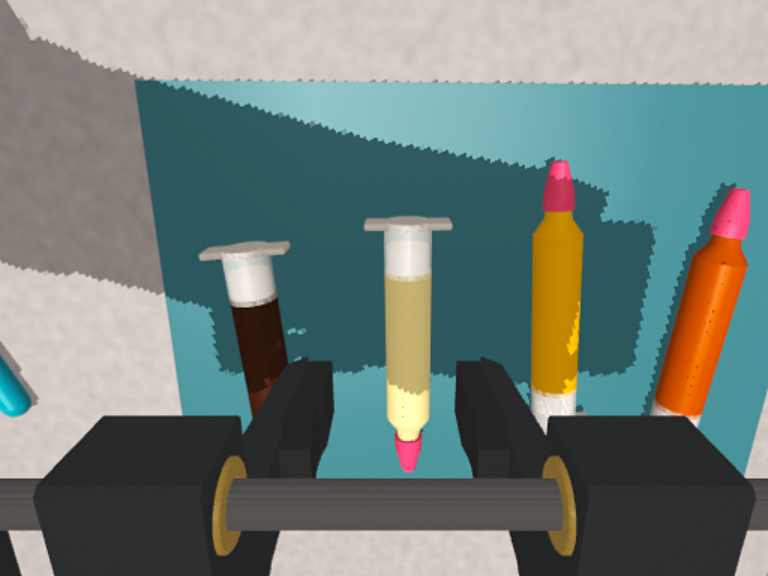

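Run:
```python
from h import *
f=grab_frame("wrist")
for n,p in dict(cream=((408,219),(408,472)),).items():
    a,b=[pix2w(f,(X+.5)/1.5-.5,(Y+.5)/1.5-.5,.0115)[:2] for X,Y in p]
    d=b-a; L=np.hypot(*d); x=d/L; print(L.round(4),(a+x*.045).round(4),(b-x*.071).round(4),np.degrees(np.arctan2(x[1],x[0])).round(1))
o=get_obs();print(o["position"],o["tool_rot"][:,0])
```

```text
0.1204 [0.4846 0.2012] [0.4887 0.1994] -23.4
[0.48369841 0.19796691 0.07877952] [-9.14310762e-01  4.05013160e-01  4.13596721e-04]
```

```bash
python3 -m crank '[[2,2,-20,0],[2,2,-40,0],[2,2,-54,0],[2,2,-62,0],[2,2,-62,0]]'
python3 -m crank '[[0,0,0,0],[0,0,0,0],[0,0,0,0],[0,0,0,0]]' 5
```

```text
time: 3.1
position: [0.4856, 0.1994, 0.0165]
tool_rot: [[-0.914, 0.406, -0.002], [0.406, 0.914, -0.004], [0.001, -0.004, -1.0]]
contact_force: [0.0, 0.4, 0.6]
grip_width: 0.0396
time: 3.43
position: [0.4863, 0.1997, 0.0174]
tool_rot: [[-0.914, 0.406, -0.001], [0.406, 0.914, -0.003], [-0.0, -0.003, -1.0]]
contact_force: [0.4, -1.3, 3.7]
grip_width: 0.0183
```

```bash
python3 -m crank '[[0,0,20,0],[0,0,55,0],[8,-20,90,-0.12],[16,-40,100,-0.24],[24,-70,100,-0.36]]'
python3 -m crank '[[3,-13,0,-0.12],[6,-26,0,-0.24],[9,-39,0,-0.36],[12,-52,0,-0.48],[14,-65,0,-0.6]]'
python3 -m crank '[[3,-13,0,-0.12],[6,-26,0,-0.24],[9,-39,0,-0.36],[12,-52,0,-0.48],[14,-65,0,-0.6]]'
python3 -m crank '[[3,-13,0,-0.12],[6,-26,0,-0.24],[9,-39,0,-0.36],[12,-52,0,-0.48],[14,-65,0,-0.6]]'
python3 -m crank '[[3,-13,0,-0.12],[6,-26,0,-0.24],[9,-39,0,-0.36],[12,-52,0,-0.48],[14,-65,0,-0.6]]'
```

```text
time: 3.85
position: [0.5125, 0.1321, 0.1213]
tool_rot: [[-0.711, 0.703, 0.005], [0.703, 0.711, 0.001], [-0.003, 0.004, -1.0]]
contact_force: [0.9, -1.0, -0.3]
grip_width: 0.0182
time: 4.27
position: [0.5268, 0.0666, 0.1218]
tool_rot: [[-0.184, 0.983, 0.005], [0.983, 0.184, -0.001], [-0.002, 0.005, -1.0]]
contact_force: [0.2, 0.3, -1.1]
grip_width: 0.0183
time: 4.68
position: [0.5411, 0.0011, 0.1223]
tool_rot: [[0.409, 0.913, 0.004], [0.913, -0.409, -0.004], [-0.002, 0.005, -1.0]]
contact_force: [0.1, -0.3, -0.7]
grip_width: 0.0179
time: 5.1
position: [0.5553, -0.0643, 0.1227]
tool_rot: [[0.856, 0.518, 0.002], [0.518, -0.856, -0.005], [-0.001, 0.005, -1.0]]
contact_force: [0.3, -0.3, -0.8]
grip_width: 0.0183
time: 5.52
position: [0.5696, -0.1295, 0.123]
tool_rot: [[0.998, -0.061, -0.001], [-0.061, -0.998, -0.005], [-0.001, 0.005, -1.0]]
contact_force: [-1.0, -0.5, -1.1]
grip_width: 0.0185
```

```bash
python3 -m crank '[[-1,0,0,-0.08],[-2,0,0,-0.15],[-3,0,0,-0.15],[-3,0,0,-0.15]]'
python3 - <<'E'
from h import *
grab_frame("wrist");f=grab_frame("wrist"); cv2.imwrite("pics/e_w.png",cv2.resize(f["color"],(768,576)))
import pickle; pickle.dump(f,open("e.pkl","wb"))
f=grab_frame("scene"); cv2.imwrite("pics/e_s.png",cv2.resize(f["color"][100:240,120:320],None,fx=4,fy=4,interpolation=cv2.INTER_CUBIC))
f=grab_frame("top"); cv2.imwrite("pics/e_t.png",cv2.resize(f["color"][130:230,260:400],None,fx=5,fy=5,interpolation=cv2.INTER_CUBIC))
o=get_obs();print(o["position"],o["tool_rot"][:,0])
E
```

```text
time: 5.85
position: [0.5665, -0.1291, 0.1232]
tool_rot: [[0.978, -0.207, -0.002], [-0.207, -0.978, -0.004], [-0.001, 0.005, -1.0]]
contact_force: [-0.9, 0.8, -0.7]
grip_width: 0.0181
[ 0.56669787 -0.12924175  0.1231156 ] [ 9.78078206e-01 -2.08237166e-01 -5.52938171e-04]
```

View pics/e_w.png

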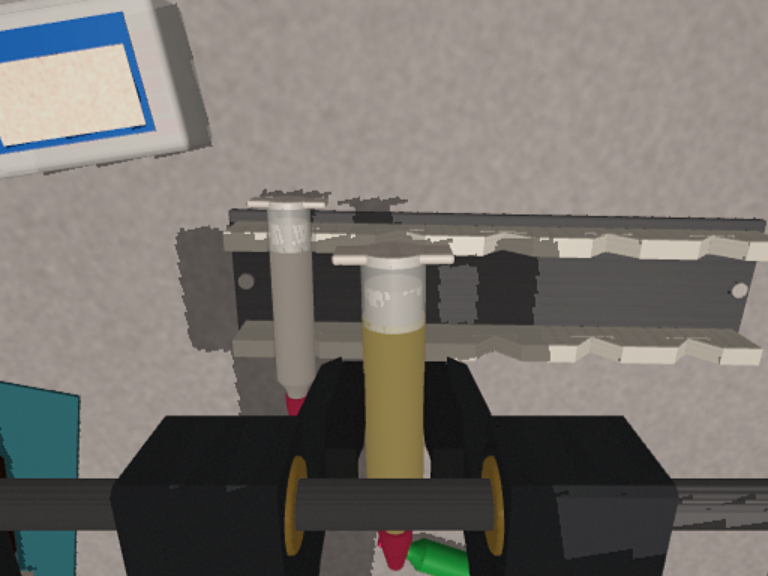

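View pics/e_s.png

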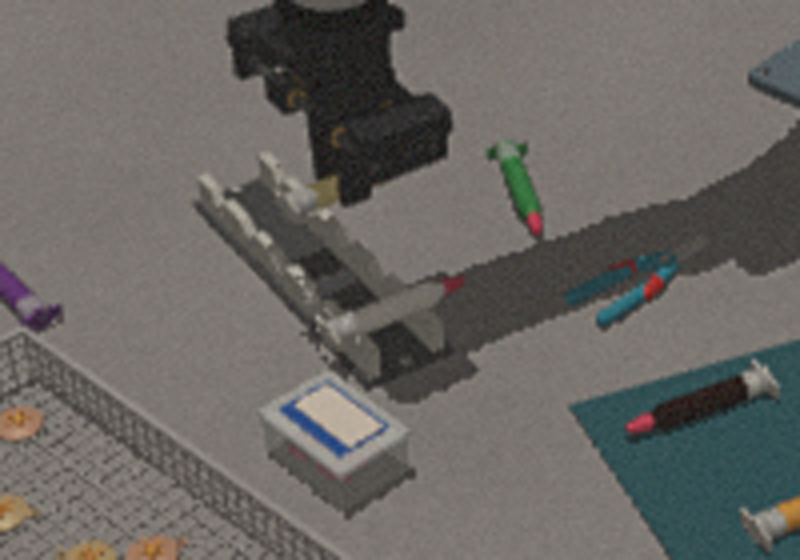

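View pics/e_t.png

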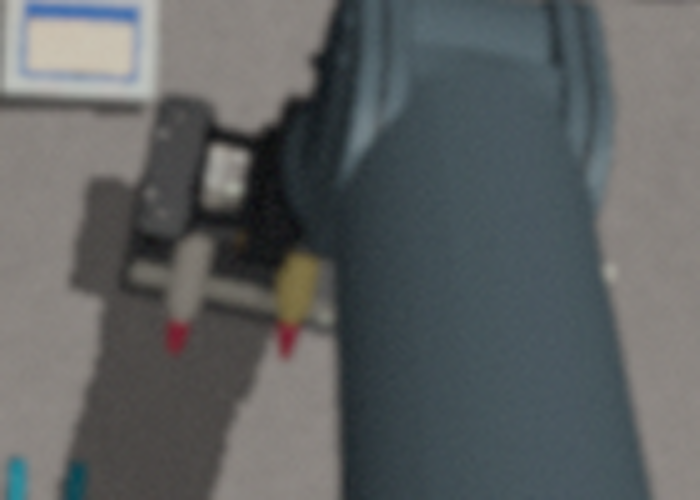

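Run:
```python
from h import *
import pickle; f=pickle.load(open("e.pkl","rb"))
P=lambda X,Y,z: pix2w(f,(X+.5)/1.5-.5,(Y+.5)/1.5-.5,z)[:2]
a,b=P(246,281,.005),P(740,290.5,.005); d=b-a; m=(a+b)/2; r=d/np.hypot(*d); ang=np.degrees(np.arctan2(r[1],r[0]))
print("pins",a.round(4),b.round(4),np.hypot(*d).round(4),"mid",m.round(4),ang.round(2))
for i in range(-1,4): print(i+1,(m+r*.05*(i-1)).round(4))
w=P(288,202,.032); w2=P(294,395,.032); dd=w2-w; print("white flange",w.round(4),np.degrees(np.arctan2(dd[1],dd[0])))
print("white mid",(w+.045*dd/np.hypot(*dd)).round(4))
# held: z axis
zz=.1195
fl=P(393,258,zz); t=P(396,570,zz); d2=t-fl;x=d2/np.hypot(*d2); print("held len",np.hypot(*d2),"mid",(fl+.045*x).round(4),(t-.071*x).round(4),np.degrees(np.arctan2(x[1],x[0])))
im=f["color"]; cv2.imwrite("pics/e_z.png",cv2.resize(im[125:250,140:512][:,: ],None,fx=2.15,fy=4,interpolation=cv2.INTER_CUBIC))
```

```text
pins [ 0.5827 -0.0545] [ 0.5234 -0.3071] 0.2595 mid [ 0.5531 -0.1808] -103.21
0 [ 0.5759 -0.0835]
1 [ 0.5645 -0.1321]
2 [ 0.5531 -0.1808]
3 [ 0.5416 -0.2295]
4 [ 0.5302 -0.2782]
white flange [ 0.6211 -0.0934] 165.999721024762
white mid [ 0.5774 -0.0825]
held len 0.11410152523974033 mid [ 0.5661 -0.1294] [ 0.568  -0.1297] 168.53675286741242
```

View pics/e_z.png

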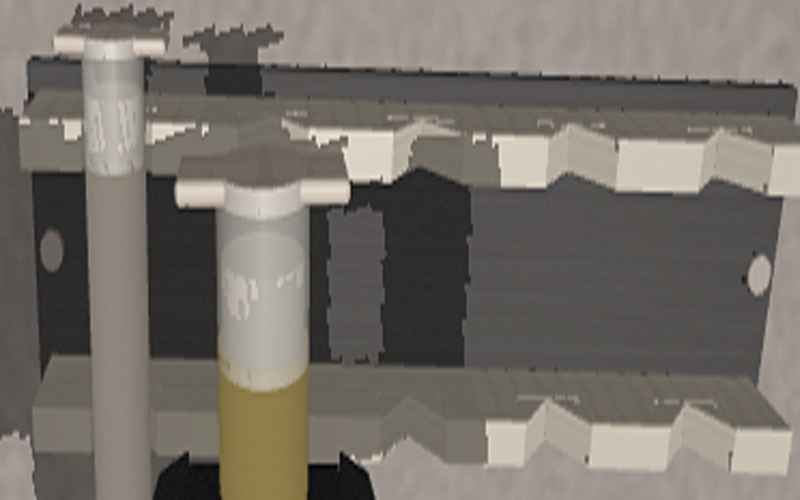

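```bash
python3 -m crank '[[-1,-2,-30,-0.02],[-1,-2,-55,-0.02],[-1,-2,-68,-0.02],[-1,-2,-74,-0.02],[-1,-2,-74,-0.02]]'
python3 - <<'E'
from h import *
grab_frame("wrist");f=grab_frame("wrist"); cv2.imwrite("pics/f_w.png",cv2.resize(f["color"],(768,576)))
f=grab_frame("scene"); cv2.imwrite("pics/f_s.png",cv2.resize(f["color"][100:240,120:320],None,fx=4,fy=4,interpolation=cv2.INTER_CUBIC))
o=get_obs();print(o["position"],o["tool_rot"][:,0],o["contact_force"])
E
```

```text
time: 6.47
position: [0.5649, -0.131, 0.048]
tool_rot: [[0.974, -0.227, -0.004], [-0.227, -0.974, -0.004], [-0.003, 0.004, -1.0]]
contact_force: [0.1, 0.8, -0.0]
grip_width: 0.0179
[ 0.5666987  -0.13146409  0.05027259] [ 0.97373907 -0.22766236  0.00143796] [ 0.53441409 -0.44713433 -0.23032694]
```

View pics/f_w.png

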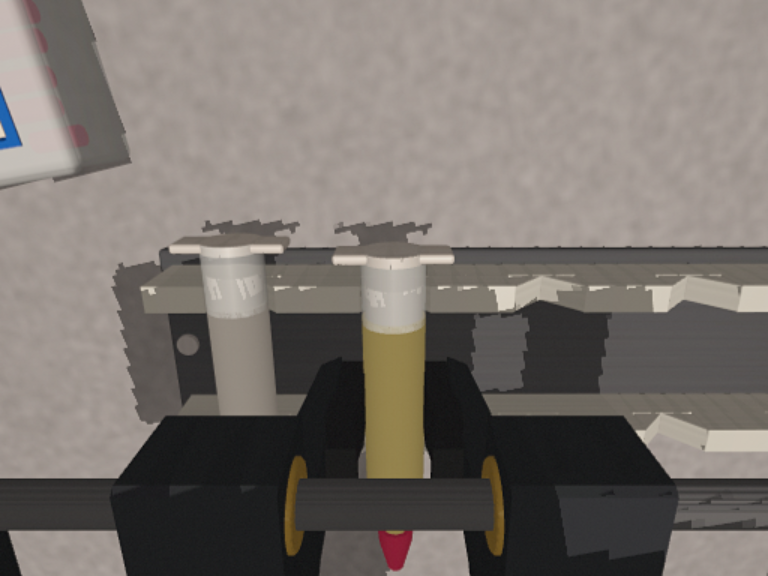

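View pics/f_s.png

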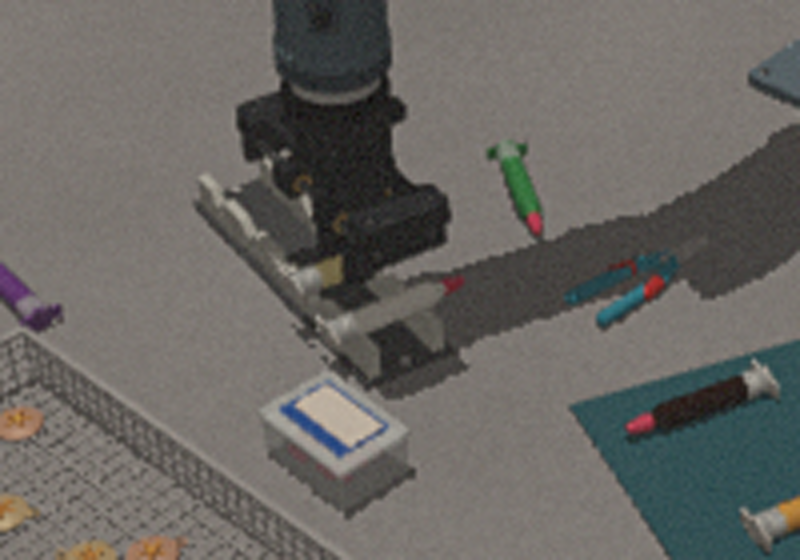

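Run:
```python
from h import *
f=grab_frame("wrist"); o=get_obs()
P=lambda X,Y,z: pix2w(f,(X+.5)/1.5-.5,(Y+.5)/1.5-.5,z)[:2]
x=np.array([np.cos(np.radians(167)),np.sin(np.radians(167))]); y=np.array([-x[1],x[0]])
z=o["position"][2]-.0059
d=P(393,252,z)-P(230,243,.032); print(d@x,d@y,z)
# barrel back end / notch groove lines
for g,(X,Y) in dict(g2far=(540,281),g3far=(690,281),g3near=(665,418)).items(): print(g,P(X,Y,.019))
```

```text
-0.00023074146465006814 0.050053669570524345 0.04447583537340776
g2far [ 0.58317776 -0.18711908]
g3far [ 0.5713515  -0.23730707]
g3near [ 0.51826613 -0.22554587]
```

```bash
python3 -m crank '[[0,0,-5,0],[0,0,-9,0],[0,0,-11,0],[0,0,-11.5,0],[0,0,-11.5,0]]'
python3 -m crank '[[0,0,0,0],[0,0,0,0],[0,0,0,0],[0,0,0,0]]' 45
```

```text
time: 7.08
position: [0.5665, -0.1314, 0.0386]
tool_rot: [[0.974, -0.228, 0.0], [-0.228, -0.974, -0.004], [0.001, 0.004, -1.0]]
contact_force: [0.6, -0.5, -0.1]
grip_width: 0.0184
time: 7.42
position: [0.5666, -0.1315, 0.0387]
tool_rot: [[0.974, -0.228, 0.0], [-0.228, -0.974, -0.005], [0.001, 0.004, -1.0]]
contact_force: [-0.8, 0.4, 0.1]
grip_width: 0.0394
```

```bash
python3 -m crank '[[0,0,20,0],[0,0,50,0],[0,0,85,0],[0,0,110,0],[0,0,110,0]]'
python3 - <<'E'
from h import *
grab_frame("wrist");f=grab_frame("wrist"); cv2.imwrite("pics/g_w.png",cv2.resize(f["color"],(768,576)))
o=get_obs();print(o["position"],o["joint_pos"])
E
```

```text
time: 7.83
position: [0.57, -0.1323, 0.1541]
tool_rot: [[0.974, -0.228, 0.009], [-0.228, -0.974, -0.006], [0.01, 0.004, -1.0]]
contact_force: [1.3, 0.0, 0.8]
grip_width: 0.0396
[ 0.5672424  -0.13151876  0.14969453] [ 0.07028529  0.54649057  0.10413923  1.80832506 -0.07026631  0.78708514
 -1.59167394]
```

View pics/g_w.png

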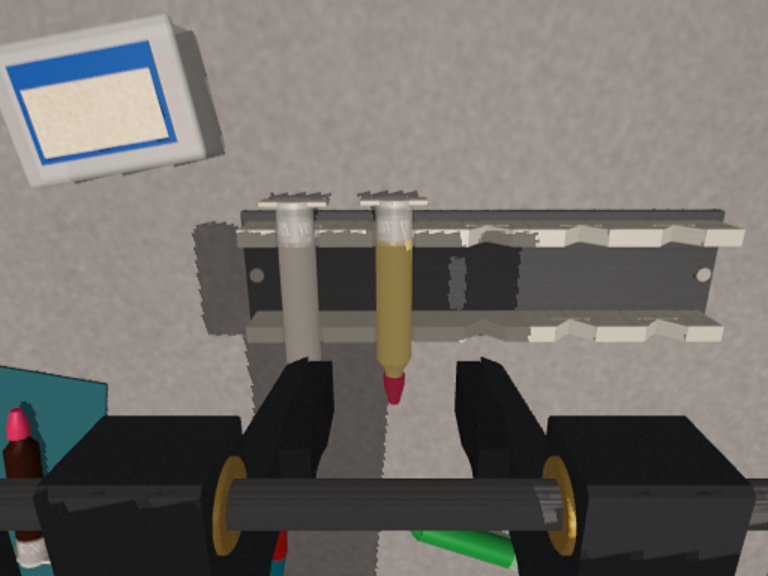

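```bash
python3 -m crank '[[-5,39,0,-0.01],[-10,77,0,-0.02],[-16,116,0,-0.03],[-21,155,0,-0.04],[-27,193,0,-0.06]]'
python3 -m crank '[[-5,39,0,-0.01],[-10,77,0,-0.02],[-16,116,-20,-0.03],[-21,155,-40,-0.04],[-27,190,-60,-0.06]]'
python3 -m crank '[[0,0,0,0],[0,0,0,0]]'
python3 - <<'E'
from h import *
f=grab_frame("wrist"); cv2.imwrite("pics/h_w.png",cv2.resize(f["color"],(768,576)))
o=get_obs();print(o["position"],o["tool_rot"][:,0],o["joint_pos"])
E
```

```text
time: 8.35
position: [0.5387, 0.0632, 0.1482]
tool_rot: [[0.958, -0.286, -0.0], [-0.286, -0.958, -0.005], [0.001, 0.005, -1.0]]
contact_force: [0.6, 0.9, 0.2]
grip_width: 0.0399
time: 8.77
position: [0.5112, 0.2513, 0.0884]
tool_rot: [[0.939, -0.343, -0.001], [-0.343, -0.939, -0.006], [0.001, 0.006, -1.0]]
contact_force: [0.9, -0.5, -0.7]
grip_width: 0.04
time: 8.93
position: [0.508, 0.2534, 0.0854]
tool_rot: [[0.941, -0.338, -0.007], [-0.338, -0.941, -0.007], [-0.004, 0.009, -1.0]]
contact_force: [0.3, -1.3, 0.1]
grip_width: 0.0395
[0.5096729  0.25099455 0.08654628] [ 0.93990593 -0.34142911 -0.00173385] [-0.60519064  0.62928656  0.08778698  1.86073309 -0.07684333  0.66288594
 -2.39237017]
```

View pics/h_w.png

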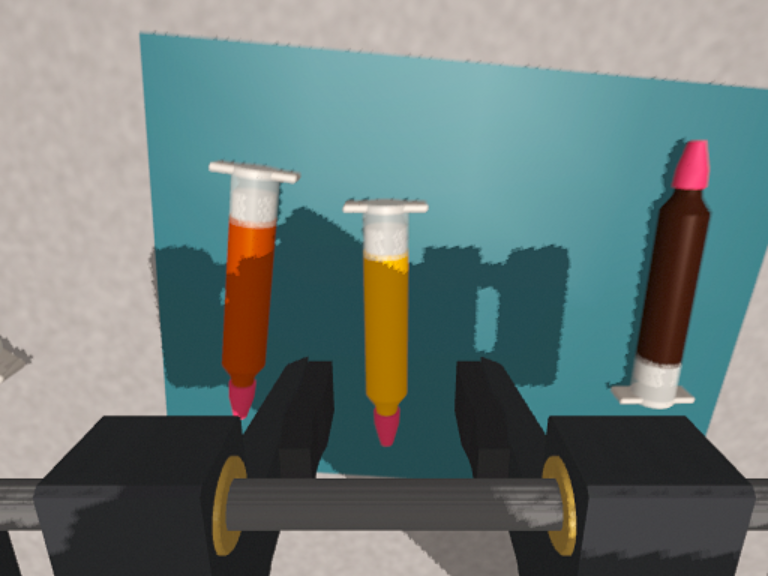

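```bash
cat > m.py <<'E'
import sys
from h import *
# args: flangeX flangeY tipX tipY (768px view), z
a=list(map(float,sys.argv[1:])); z=a[4] if len(a)>4 else .0115
f=grab_frame("wrist")
P=lambda X,Y,z: pix2w(f,(X+.5)/1.5-.5,(Y+.5)/1.5-.5,z)[:2]
A,B=P(a[0],a[1],z),P(a[2],a[3],z); d=B-A;L=np.hypot(*d);x=d/L;c=(A+.045*x+B-.071*x)/2
o=get_obs(); p=o["position"]; R=o["tool_rot"]; yaw=np.arctan2(R[1,0],R[0,0]); da=np.arctan2(x[1],x[0])-yaw; da=(da+np.pi/2)%np.pi-np.pi/2
print("L",L.round(4),"c",c.round(4),"ang",np.degrees(np.arctan2(x[1],x[0])).round(1),"move mm",((c-p[:2])*1e3).round(1),"turn",da.round(3),"tcp",p.round(4))
E
python3 m.py 386 203 386 446
```

```text
L 0.1182 c [0.5125 0.2527] ang 159.7 move mm [1.6 3. ] turn -0.003 tcp [0.5108 0.2497 0.0874]
```

```bash
python3 -m crank '[[2,3,-25,0],[2,3,-45,0],[2,3,-60,0],[2,3,-70,0],[2,3,-71,0]]'
python3 -m crank '[[0,0,0,0],[0,0,0,0],[0,0,0,0],[0,0,0,0]]' 5
python3 -m crank '[[0,0,20,0],[0,0,55,0],[5,-20,95,0.02],[10,-50,110,0.04],[14,-90,110,0.06]]'
```

```text
time: 9.45
position: [0.5126, 0.2503, 0.0151]
tool_rot: [[0.938, -0.346, -0.005], [-0.346, -0.938, -0.01], [-0.001, 0.011, -1.0]]
contact_force: [-0.1, -0.2, -0.5]
grip_width: 0.0394
time: 9.78
position: [0.5134, 0.2503, 0.0161]
tool_rot: [[0.938, -0.346, -0.003], [-0.346, -0.938, -0.009], [0.0, 0.01, -1.0]]
contact_force: [0.2, -1.6, 2.0]
grip_width: 0.0183
time: 10.2
position: [0.5307, 0.1635, 0.1313]
tool_rot: [[0.959, -0.284, 0.006], [-0.284, -0.959, -0.004], [0.007, 0.002, -1.0]]
contact_force: [1.8, -1.5, -1.1]
grip_width: 0.0179
```

```bash
python3 -m crank '[[3,-39,0,0.01],[6,-77,0,0.02],[8,-116,0,0.03],[10,-155,0,0.04],[13,-190,0,0.06]]'
python3 -m crank '[[3,-38,0,0],[6,-76,0,0],[8,-114,-15,0],[11,-150,-40,0],[11,-152,-60,0]]'
python3 -m crank '[[0,0,0,0],[0,0,0,0]]'
python3 - <<'E'
from h import *
f=grab_frame("wrist"); cv2.imwrite("pics/i_w.png",cv2.resize(f["color"],(768,576)))
o=get_obs();print(o["position"],o["tool_rot"][:,0])
E
```

```text
time: 10.62
position: [0.5435, -0.0291, 0.132]
tool_rot: [[0.974, -0.226, 0.008], [-0.226, -0.974, -0.004], [0.008, 0.002, -1.0]]
contact_force: [0.2, -0.4, -0.8]
grip_width: 0.0179
time: 11.03
position: [0.5545, -0.1903, 0.0727]
tool_rot: [[0.972, -0.235, 0.011], [-0.235, -0.972, -0.01], [0.013, 0.007, -1.0]]
contact_force: [-0.9, -0.5, -0.5]
grip_width: 0.018
time: 11.2
position: [0.5537, -0.1916, 0.0726]
tool_rot: [[0.972, -0.237, 0.009], [-0.237, -0.972, -0.011], [0.012, 0.008, -1.0]]
contact_force: [-0.2, 0.1, -0.1]
grip_width: 0.0179
[ 0.55481204 -0.19022368  0.07353647] [ 0.97195622 -0.23477919  0.01341068]
```

View pics/i_w.png

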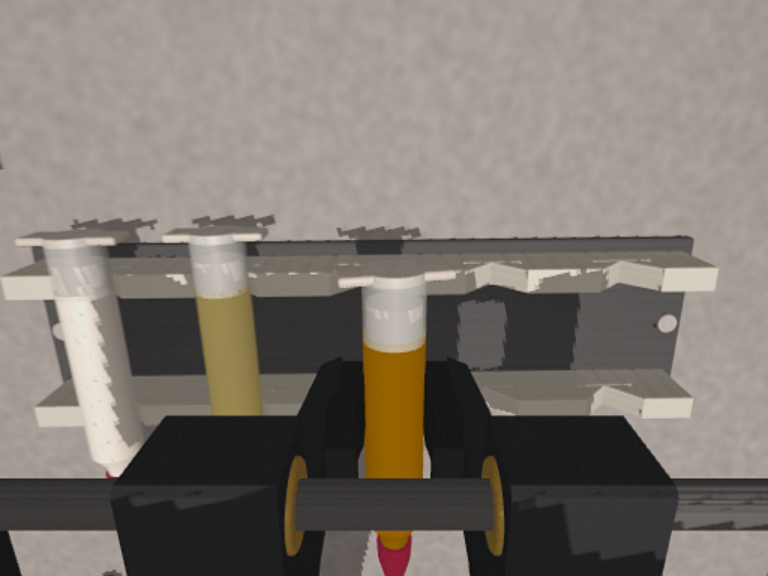

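```bash
cat > r.py <<'E'
import sys
from h import *
# ref flangeX Y (z .032, seated), held flangeX Y, tipX tipY, zheld offset
a=list(map(float,sys.argv[1:])); f=grab_frame("wrist"); o=get_obs()
P=lambda X,Y,z: pix2w(f,(X+.5)/1.5-.5,(Y+.5)/1.5-.5,z)[:2]
t=np.radians(167);x=np.array([np.cos(t),np.sin(t)]); y=np.array([-x[1],x[0]])
z=o["position"][2]-a[6]
H=P(a[2],a[3],z); d=H-P(a[0],a[1],.032); B=P(a[4],a[5],z)-H
print("along x,y mm:",(d@x*1e3).round(1),(d@y*1e3).round(1),"held ang",np.degrees(np.arctan2(B[1],B[0])).round(1),"L",np.hypot(*B).round(4),"tcp",o["position"].round(4),"yaw",np.degrees(np.arctan2(o["tool_rot"][1,0],o["tool_rot"][0,0])).round(2))
need=-d@x*x*1e3+(50-d@y*1e3)*y; print("shift for x0,y50:",need.round(1))
E
python3 r.py 219 236 394 275 394 573 .0046; python3 r.py 74 240 219 236 219 440 0
```

```text
along x,y mm: 3.9 61.5 held ang 166.4 L 0.1096 tcp [ 0.5555 -0.1893  0.074 ] yaw -13.49
shift for x0,y50: [ 6.4 10.3]
along x,y mm: -9.9 66.0 held ang 160.5 L 0.0645 tcp [ 0.5558 -0.1888  0.0742] yaw -13.44
shift for x0,y50: [-6.1 17.8]
```

```bash
python3 -m crank '[[2,5,-10,0.01],[4,9,-20,0.01],[4,9,-26,0.01],[4,9,-26,0.01],[4,9,-26,0.01]]'
python3 - <<'E'
from h import *
grab_frame("wrist");f=grab_frame("wrist"); cv2.imwrite("pics/j_w.png",cv2.resize(f["color"],(768,576)))
o=get_obs();print(o["position"],o["tool_rot"][:,0])
E
```

```text
time: 11.77
position: [0.5593, -0.1793, 0.0476]
tool_rot: [[0.975, -0.222, 0.012], [-0.222, -0.975, -0.009], [0.014, 0.007, -1.0]]
contact_force: [0.1, -0.1, 0.3]
grip_width: 0.0181
[ 0.55979193 -0.17999388  0.04826816] [ 0.97470589 -0.22298801  0.01499272]
```

View pics/j_w.png

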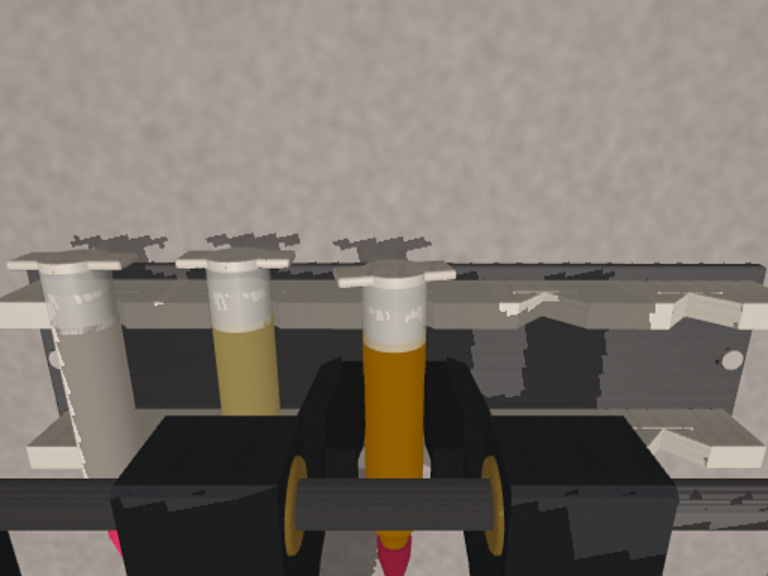

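```bash
python3 r.py 236 259 395 273 394 574 .0046; python3 r.py 70 262 236 259 100 100 0.0163
```

```text
along x,y mm: 1.0 48.8 held ang 167.0 L 0.1107 tcp [ 0.5599 -0.1801  0.0484] yaw -12.89
shift for x0,y50: [ 0.7 -1.4]
along x,y mm: -1.0 51.1 held ang 23.2 L 0.0569 tcp [ 0.5599 -0.1802  0.0485] yaw -12.89
shift for x0,y50: [-0.7  1.3]
```

```bash
python3 -m crank '[[0,-1,-5,0],[0,-1,-9,0],[0,-1,-11,0],[0,-1,-11.5,0],[0,-1,-11.5,0]]'
python3 -m crank '[[0,0,0,0],[0,0,0,0],[0,0,0,0],[0,0,0,0]]' 45
python3 -m crank '[[0,0,20,0],[0,0,50,0],[0,0,85,0],[0,0,110,0],[0,0,110,0]]'
python3 - <<'E'
from h import *
grab_frame("wrist");f=grab_frame("wrist"); cv2.imwrite("pics/k_w.png",cv2.resize(f["color"],(768,576)))
o=get_obs();print(o["position"],o["tool_rot"][:,0])
E
```

```text
time: 12.38
position: [0.5596, -0.1813, 0.0368]
tool_rot: [[0.975, -0.224, 0.013], [-0.223, -0.975, -0.01], [0.015, 0.007, -1.0]]
contact_force: [-0.7, 0.2, 0.2]
grip_width: 0.0177
time: 12.72
position: [0.5597, -0.1812, 0.0369]
tool_rot: [[0.975, -0.223, 0.013], [-0.223, -0.975, -0.01], [0.015, 0.007, -1.0]]
contact_force: [-0.6, 0.5, 0.0]
grip_width: 0.0395
time: 13.13
position: [0.5631, -0.1823, 0.1523]
tool_rot: [[0.974, -0.224, 0.022], [-0.223, -0.975, -0.012], [0.024, 0.007, -1.0]]
contact_force: [0.8, -1.0, 0.1]
grip_width: 0.0396
[ 0.56036653 -0.18130189  0.14782109] [ 0.97462341 -0.22318538  0.01724808]
```

View pics/k_w.png

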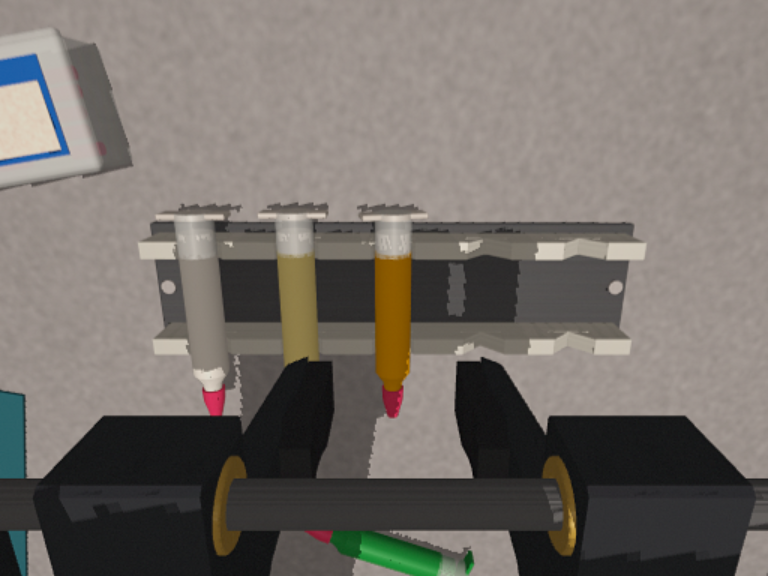

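```bash
python3 -m crank '[[-1,39,0,-0.02],[-2,78,0,-0.04],[-3,117,0,-0.06],[-4,156,0,-0.08],[-5,195,0,-0.1]]'
python3 -m crank '[[-1,39,0,-0.02],[-2,78,0,-0.04],[-3,117,0,-0.06],[-4,156,0,-0.08],[-5,195,0,-0.1]]'
python3 -m crank '[[-1,35,-15,-0.02],[-2,65,-30,-0.04],[-4,92,-50,-0.06],[-4,94,-60,-0.06],[-4,94,-60,-0.06]]'
python3 -m crank '[[0,0,0,0],[0,0,0,0]]'
python3 - <<'E'
from h import *
f=grab_frame("wrist"); cv2.imwrite("pics/l_w.png",cv2.resize(f["color"],(768,576)))
o=get_obs();print(o["position"],o["tool_rot"][:,0],o["joint_pos"])
E
```

```text
time: 13.65
position: [0.5539, 0.0154, 0.1462]
tool_rot: [[0.947, -0.321, 0.011], [-0.321, -0.947, -0.012], [0.015, 0.008, -1.0]]
contact_force: [0.7, -0.0, -0.2]
grip_width: 0.0396
time: 14.07
position: [0.5475, 0.212, 0.1445]
tool_rot: [[0.91, -0.414, 0.008], [-0.414, -0.91, -0.014], [0.013, 0.01, -1.0]]
contact_force: [0.8, 0.4, -0.2]
grip_width: 0.0398
time: 14.48
position: [0.5399, 0.3068, 0.0802]
tool_rot: [[0.886, -0.464, 0.0], [-0.464, -0.885, -0.018], [0.009, 0.016, -1.0]]
contact_force: [0.6, -0.4, -0.5]
grip_width: 0.0397
time: 14.65
position: [0.5396, 0.3048, 0.0795]
tool_rot: [[0.885, -0.466, -0.001], [-0.466, -0.885, -0.02], [0.008, 0.018, -1.0]]
contact_force: [-0.2, 0.1, 0.3]
grip_width: 0.0402
[0.54020266 0.30492256 0.08019902] [ 0.88475938 -0.46596255  0.00892972] [-0.67622512  0.70896884  0.1152292   1.72014895 -0.08868284  0.7283635
 -2.57724307]
```

View pics/l_w.png

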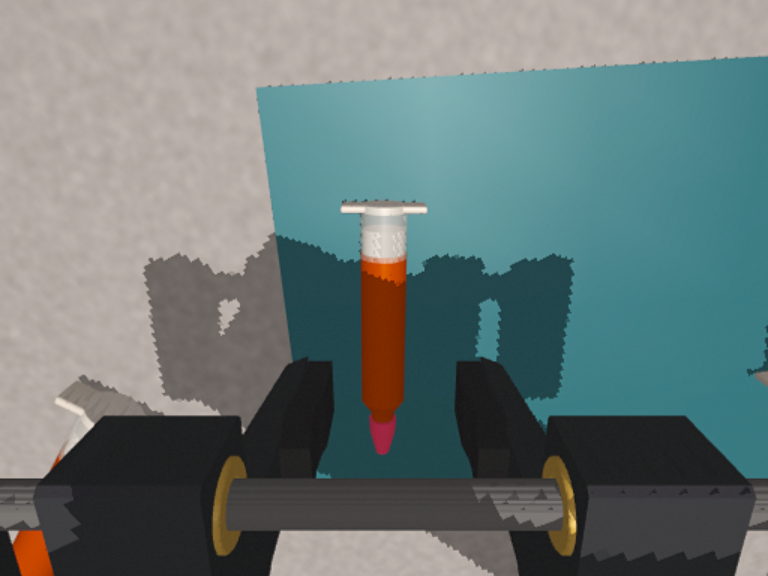

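```bash
python3 m.py 384 204 382 455
```

```text
L 0.1186 c [0.5445 0.3061] ang 151.4 move mm [3.9 0.9] turn -0.014 tcp [0.5406 0.3052 0.0807]
```

```bash
python3 -m crank '[[4,1,-25,-0.01],[4,1,-42,-0.01],[4,1,-56,-0.01],[4,1,-63,-0.01],[4,1,-64,-0.01]]'
python3 -m crank '[[0,0,0,0],[0,0,0,0],[0,0,0,0],[0,0,0,0]]' 5
python3 -m crank '[[0,0,20,0],[0,0,55,0],[0,-20,95,0.05],[0,-55,115,0.1],[0,-95,115,0.15]]'
python3 -m crank '[[0,-39,0,0.02],[0,-78,0,0.04],[0,-117,0,0.06],[0,-156,0,0.08],[0,-195,0,0.1]]'
```

```text
time: 15.17
position: [0.544, 0.3053, 0.0156]
tool_rot: [[0.88, -0.476, -0.001], [-0.475, -0.88, -0.02], [0.009, 0.018, -1.0]]
contact_force: [-1.0, -1.2, 0.1]
grip_width: 0.0397
time: 15.5
position: [0.5446, 0.3056, 0.0166]
tool_rot: [[0.88, -0.476, 0.0], [-0.475, -0.88, -0.019], [0.009, 0.016, -1.0]]
contact_force: [0.1, -0.7, 1.5]
grip_width: 0.0181
time: 15.92
position: [0.5477, 0.2137, 0.1372]
tool_rot: [[0.943, -0.332, 0.013], [-0.332, -0.943, -0.013], [0.016, 0.008, -1.0]]
contact_force: [2.1, 0.1, -0.5]
grip_width: 0.0183
time: 16.33
position: [0.5476, 0.0169, 0.1379]
tool_rot: [[0.972, -0.235, 0.015], [-0.235, -0.972, -0.011], [0.017, 0.008, -1.0]]
contact_force: [-0.2, -0.6, -0.1]
grip_width: 0.0184
```

```bash
python3 -m crank '[[0,-39,0,0.01],[0,-78,0,0.01],[-1,-117,0,0.01],[-1,-156,0,0.01],[-1,-195,0,0.01]]'
python3 -m crank '[[0,-20,-15,0],[-1,-40,-35,0],[-1,-48,-55,0],[-1,-49,-75,0],[-1,-49,-88,0]]'
python3 -m crank '[[0,0,0,0],[0,0,0,0]]'
python3 - <<'E'
from h import *
f=grab_frame("wrist"); cv2.imwrite("pics/n_w.png",cv2.resize(f["color"],(768,576)))
o=get_obs();print(o["position"],o["tool_rot"][:,0])
E
```

```text
time: 16.75
position: [0.5465, -0.1801, 0.1386]
tool_rot: [[0.974, -0.226, 0.016], [-0.225, -0.974, -0.012], [0.018, 0.008, -1.0]]
contact_force: [0.2, 0.1, 0.4]
grip_width: 0.0178
time: 17.17
position: [0.5447, -0.23, 0.0493]
tool_rot: [[0.974, -0.227, 0.015], [-0.227, -0.974, -0.012], [0.017, 0.008, -1.0]]
contact_force: [-0.2, -0.7, -0.3]
grip_width: 0.018
time: 17.33
position: [0.5444, -0.2294, 0.0491]
tool_rot: [[0.974, -0.227, 0.014], [-0.227, -0.974, -0.011], [0.016, 0.008, -1.0]]
contact_force: [0.2, 0.7, 0.2]
grip_width: 0.0181
[ 0.54512171 -0.22967124  0.04995633] [ 0.97385403 -0.22646958  0.01788475]
```

View pics/n_w.png

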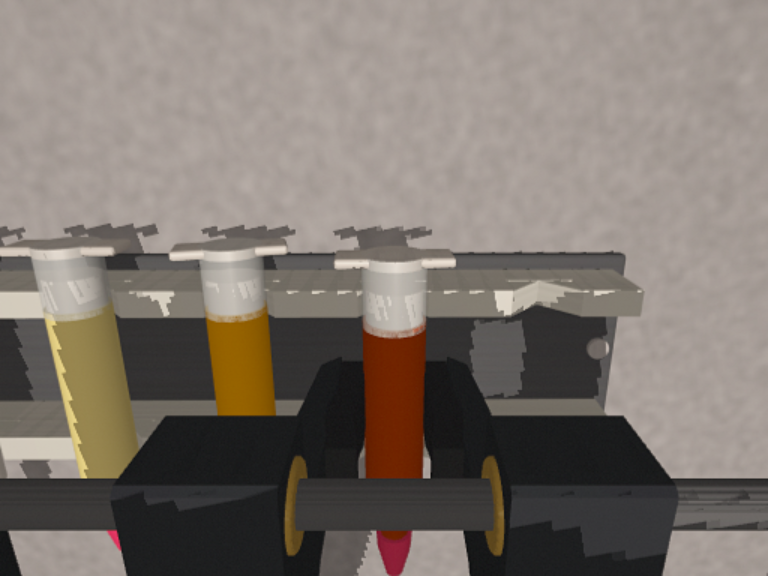

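```bash
python3 r.py 230 248 394 257 394 573 .0051; python3 r.py 62 248 230 248 0 0 0.0179
```

```text
along x,y mm: -0.4 50.5 held ang 166.9 L 0.1149 tcp [ 0.5456 -0.2298  0.0504] yaw -13.08
shift for x0,y50: [-0.2  0.6]
along x,y mm: 0.0 52.0 held ang 25.7 L 0.0873 tcp [ 0.5457 -0.2298  0.0506] yaw -13.09
shift for x0,y50: [0.5 1.9]
```

```bash
python3 -m crank '[[0,0,-5,0],[0,0,-9,0],[0,0,-12,0],[0,0,-13,0],[0,0,-13,0]]'
python3 -m crank '[[0,0,0,0],[0,0,0,0],[0,0,0,0],[0,0,0,0]]' 45
python3 -m crank '[[0,0,20,0],[0,0,50,0],[0,0,85,0],[0,0,110,0],[0,0,110,0]]'
python3 - <<'E'
from h import *
grab_frame("wrist");f=grab_frame("wrist"); cv2.imwrite("pics/o_w.png",cv2.resize(f["color"],(768,576)))
o=get_obs();print(o["position"],o["tool_rot"][:,0])
E
```

```text
time: 17.9
position: [0.5456, -0.2296, 0.0373]
tool_rot: [[0.974, -0.226, 0.017], [-0.226, -0.974, -0.012], [0.019, 0.008, -1.0]]
contact_force: [-1.1, 0.8, 0.0]
grip_width: 0.0178
time: 18.23
position: [0.5456, -0.2297, 0.0374]
tool_rot: [[0.974, -0.227, 0.017], [-0.226, -0.974, -0.012], [0.019, 0.008, -1.0]]
contact_force: [0.3, 0.3, -0.3]
grip_width: 0.0397
time: 18.65
position: [0.5488, -0.2312, 0.1529]
tool_rot: [[0.974, -0.227, 0.025], [-0.227, -0.974, -0.015], [0.028, 0.009, -1.0]]
contact_force: [1.8, 1.0, -0.7]
grip_width: 0.0393
[ 0.5461773  -0.22994216  0.14840849] [ 0.97380434 -0.22638919  0.02128494]
```

View pics/o_w.png

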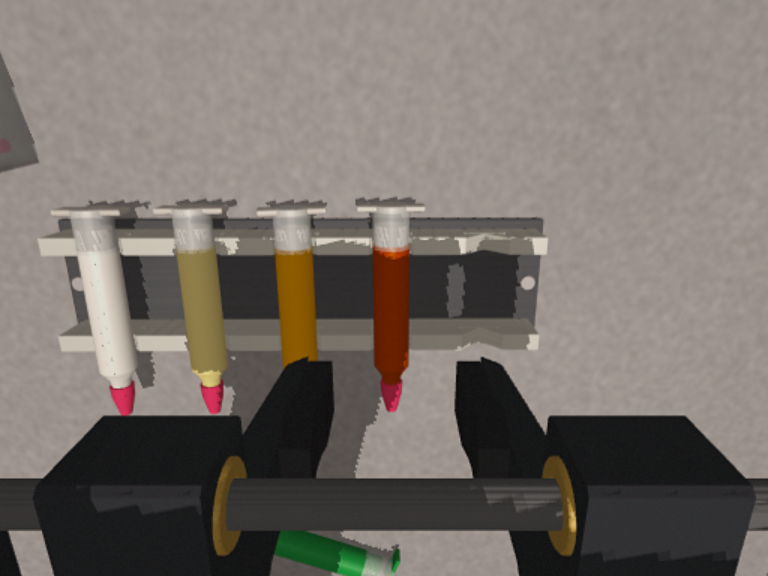

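```bash
python3 -m crank '[[-3,15,0,0.12],[-6,30,0,0.24],[-9,45,0,0.36],[-12,60,0,0.48],[-15,74,0,0.6]]'
python3 -m crank '[[-3,15,0,0.12],[-6,30,0,0.24],[-9,45,0,0.36],[-12,60,0,0.48],[-15,74,0,0.6]]'
python3 -m crank '[[-3,15,0,0.12],[-6,30,0,0.24],[-9,45,0,0.36],[-12,60,0,0.48],[-15,74,0,0.6]]'
python3 -m crank '[[-3,15,0,0.12],[-6,30,0,0.24],[-9,45,0,0.36],[-12,60,0,0.48],[-15,74,0,0.6]]'
python3 -m crank '[[-3,15,-10,0.12],[-6,30,-20,0.24],[-9,45,-35,0.36],[-12,60,-50,0.48],[-15,72,-65,0.6]]'
python3 -m crank '[[0,0,0,0.02],[0,0,0,0.02],[0,0,0,0.02]]'
python3 - <<'E'
from h import *
f=grab_frame("wrist"); cv2.imwrite("pics/p_w.png",cv2.resize(f["color"],(768,576)))
o=get_obs();print(o["position"],o["tool_rot"][:,0])
E
```

```text
time: 19.17
position: [0.5299, -0.1547, 0.1467]
tool_rot: [[0.929, 0.369, 0.02], [0.369, -0.929, 0.001], [0.019, 0.006, -1.0]]
contact_force: [0.9, -0.1, 1.1]
grip_width: 0.0396
time: 19.58
position: [0.5134, -0.0795, 0.1452]
tool_rot: [[0.553, 0.833, 0.013], [0.833, -0.554, 0.013], [0.018, 0.003, -1.0]]
contact_force: [0.2, 0.4, -0.1]
grip_width: 0.0396
time: 20.0
position: [0.4971, -0.0045, 0.1437]
tool_rot: [[-0.02, 1.0, 0.0], [1.0, 0.02, 0.019], [0.019, 0.0, -1.0]]
contact_force: [0.1, -0.1, 0.1]
grip_width: 0.0398
time: 20.42
position: [0.4807, 0.0703, 0.1424]
tool_rot: [[-0.586, 0.81, -0.014], [0.81, 0.586, 0.016], [0.021, -0.001, -1.0]]
contact_force: [-0.9, -0.1, 0.4]
grip_width: 0.0395
time: 20.83
position: [0.4643, 0.1435, 0.0756]
tool_rot: [[-0.943, 0.332, -0.023], [0.332, 0.943, 0.007], [0.024, -0.001, -1.0]]
contact_force: [1.0, 1.0, 0.4]
grip_width: 0.0395
time: 21.08
position: [0.464, 0.1427, 0.0754]
tool_rot: [[-0.948, 0.316, -0.024], [0.316, 0.949, 0.006], [0.025, -0.002, -1.0]]
contact_force: [0.5, -0.9, -0.2]
grip_width: 0.0399
[0.46458922 0.14257866 0.07581526] [-0.94835142  0.31633569  0.02369203]
```

View pics/p_w.png

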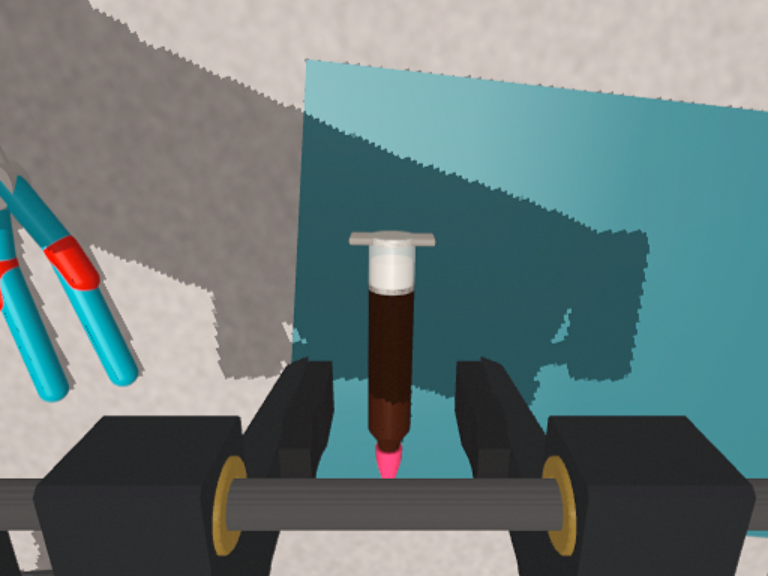

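```bash
python3 m.py 392 234 388.5 486
```

```text
L 0.1204 c [0.4708 0.1385] ang -19.3 move mm [ 5.9 -4.1] turn -0.015 tcp [0.4649 0.1425 0.0761]
```

```bash
python3 -m crank '[[5,-4,-25,-0.01],[5,-4,-40,-0.01],[5,-4,-52,-0.01],[5,-4,-59,-0.01],[5,-4,-60,-0.01]]'
python3 -m crank '[[0,0,0,0],[0,0,0,0],[0,0,0,0],[0,0,0,0]]' 5
python3 -m crank '[[0,0,20,0],[0,0,55,0],[4,-20,90,-0.12],[8,-36,110,-0.24],[12,-54,115,-0.36]]'
```

```text
time: 21.6
position: [0.4695, 0.1382, 0.0154]
tool_rot: [[-0.945, 0.326, -0.023], [0.326, 0.945, 0.006], [0.024, -0.002, -1.0]]
contact_force: [-0.8, 0.5, -0.6]
grip_width: 0.0399
time: 21.93
position: [0.4699, 0.1383, 0.016]
tool_rot: [[-0.945, 0.327, -0.022], [0.327, 0.945, 0.006], [0.023, -0.002, -1.0]]
contact_force: [-0.1, 0.1, 0.8]
grip_width: 0.0179
time: 22.35
position: [0.4841, 0.0848, 0.1348]
tool_rot: [[-0.766, 0.642, -0.013], [0.642, 0.766, 0.015], [0.019, 0.003, -1.0]]
contact_force: [0.6, -0.5, -0.2]
grip_width: 0.0179
```

```bash
python3 -m crank '[[2,-16,0,-0.12],[4,-32,0,-0.24],[6,-48,0,-0.36],[8,-64,0,-0.48],[11,-80,0,-0.6]]'
python3 -m crank '[[2,-16,0,-0.12],[4,-32,0,-0.24],[6,-48,0,-0.36],[8,-64,0,-0.48],[11,-80,0,-0.6]]'
python3 -m crank '[[2,-16,0,-0.12],[4,-32,0,-0.24],[6,-48,0,-0.36],[8,-64,0,-0.48],[11,-80,0,-0.6]]'
python3 -m crank '[[2,-16,0,-0.12],[4,-32,0,-0.24],[6,-48,0,-0.36],[8,-64,0,-0.48],[11,-80,0,-0.6]]'
python3 -m crank '[[2,-16,0,-0.1],[4,-30,0,-0.2],[5,-41,0,-0.26],[5,-41,0,-0.26],[5,-41,0,-0.26]]'
```

```text
time: 22.77
position: [0.495, 0.004, 0.1353]
tool_rot: [[-0.264, 0.965, -0.001], [0.964, 0.264, 0.019], [0.019, 0.004, -1.0]]
contact_force: [0.1, 1.4, 0.0]
grip_width: 0.0178
time: 23.18
position: [0.5058, -0.0767, 0.1357]
tool_rot: [[0.332, 0.943, 0.01], [0.943, -0.332, 0.017], [0.019, 0.004, -1.0]]
contact_force: [-0.2, 1.2, 0.4]
grip_width: 0.0181
time: 23.6
position: [0.5167, -0.1573, 0.136]
tool_rot: [[0.81, 0.586, 0.018], [0.586, -0.81, 0.008], [0.02, 0.004, -1.0]]
contact_force: [0.0, 0.3, -0.3]
grip_width: 0.0182
time: 24.02
position: [0.5276, -0.2378, 0.1363]
tool_rot: [[1.0, 0.021, 0.02], [0.021, -1.0, -0.003], [0.02, 0.004, -1.0]]
contact_force: [-0.0, -0.2, -0.1]
grip_width: 0.0181
time: 24.43
position: [0.5325, -0.2787, 0.1364]
tool_rot: [[0.972, -0.236, 0.018], [-0.236, -0.972, -0.008], [0.02, 0.003, -1.0]]
contact_force: [-0.4, -0.1, -0.2]
grip_width: 0.0179
```

```bash
python3 -m crank '[[1,0,-30,0.01],[1,0,-60,0.01],[1,0,-80,0.01],[1,0,-86,0.01],[1,0,-86,0.01]]'
python3 -m crank '[[0,0,0,0],[0,0,0,0]]'
python3 - <<'E'
from h import *
f=grab_frame("wrist"); cv2.imwrite("pics/q_w.png",cv2.resize(f["color"],(768,576)))
o=get_obs();print(o["position"],o["tool_rot"][:,0])
E
```

```text
time: 24.85
position: [0.5325, -0.2769, 0.049]
tool_rot: [[0.975, -0.224, 0.016], [-0.224, -0.975, -0.005], [0.016, 0.002, -1.0]]
contact_force: [0.5, -0.2, -0.0]
grip_width: 0.0184
time: 25.02
position: [0.5334, -0.2767, 0.0503]
tool_rot: [[0.975, -0.223, 0.017], [-0.223, -0.975, -0.006], [0.018, 0.002, -1.0]]
contact_force: [0.7, -0.3, 1.0]
grip_width: 0.0181
[ 0.53343982 -0.27692911  0.0503819 ] [ 0.97468121 -0.22282766  0.01855721]
```

View pics/q_w.png

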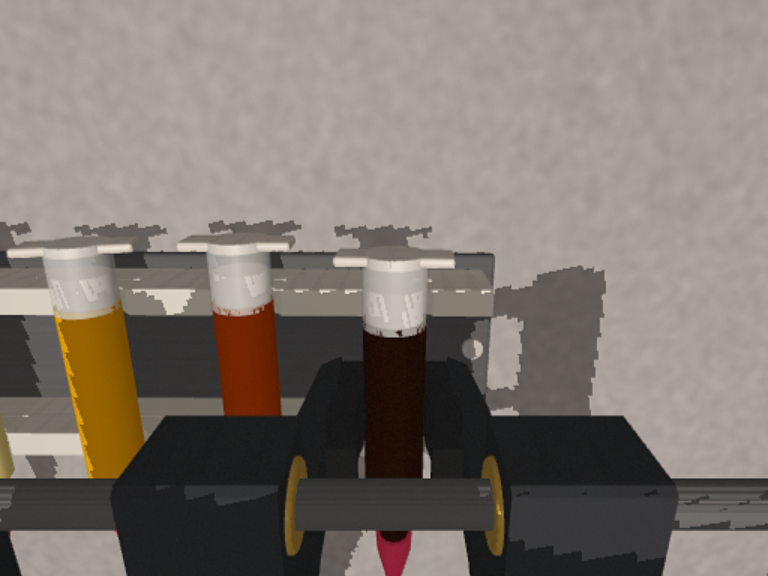

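```bash
python3 r.py 237 241 394 255 394 573 .0045; python3 r.py 72 245 237 241 0 0 0.0184
```

```text
along x,y mm: 0.9 48.5 held ang 167.1 L 0.1154 tcp [ 0.5334 -0.2771  0.0504] yaw -12.89
shift for x0,y50: [ 0.5 -1.7]
along x,y mm: -1.3 51.1 held ang 28.1 L 0.0879 tcp [ 0.5333 -0.2771  0.0502] yaw -12.9
shift for x0,y50: [-1.   1.4]
```

```bash
python3 -m crank '[[0,-1,-5,0],[0,-1,-9,0],[0,-1,-12,0],[0,-1,-13.5,0],[0,-1,-13.5,0]]'
python3 -m crank '[[0,0,0,0],[0,0,0,0],[0,0,0,0],[0,0,0,0]]' 45
python3 -m crank '[[0,0,20,0],[0,0,50,0],[0,0,85,0],[0,0,120,0],[0,0,120,0]]'
python3 - <<'E'
from h import *
grab_frame("wrist");f=grab_frame("wrist"); cv2.imwrite("pics/r_w.png",cv2.resize(f["color"],(768,576)))
f=grab_frame("scene"); cv2.imwrite("pics/r_s.png",cv2.resize(f["color"][100:240,120:320],None,fx=4,fy=4,interpolation=cv2.INTER_CUBIC))
o=get_obs();print(o["position"],o["tool_rot"][:,0])
E
```

```text
time: 25.58
position: [0.533, -0.278, 0.0365]
tool_rot: [[0.975, -0.223, 0.017], [-0.223, -0.975, -0.006], [0.018, 0.002, -1.0]]
contact_force: [-0.9, 0.9, 1.8]
grip_width: 0.0182
time: 25.92
position: [0.5331, -0.278, 0.0365]
tool_rot: [[0.975, -0.223, 0.017], [-0.223, -0.975, -0.006], [0.018, 0.002, -1.0]]
contact_force: [-0.4, 0.2, 0.9]
grip_width: 0.0391
time: 26.33
position: [0.5368, -0.2801, 0.1633]
tool_rot: [[0.974, -0.224, 0.027], [-0.224, -0.975, -0.01], [0.029, 0.004, -1.0]]
contact_force: [0.8, -0.7, -0.1]
grip_width: 0.0398
[ 0.53295134 -0.27788585  0.15643666] [ 0.97459461 -0.22325874  0.01791319]
```

View pics/r_w.png

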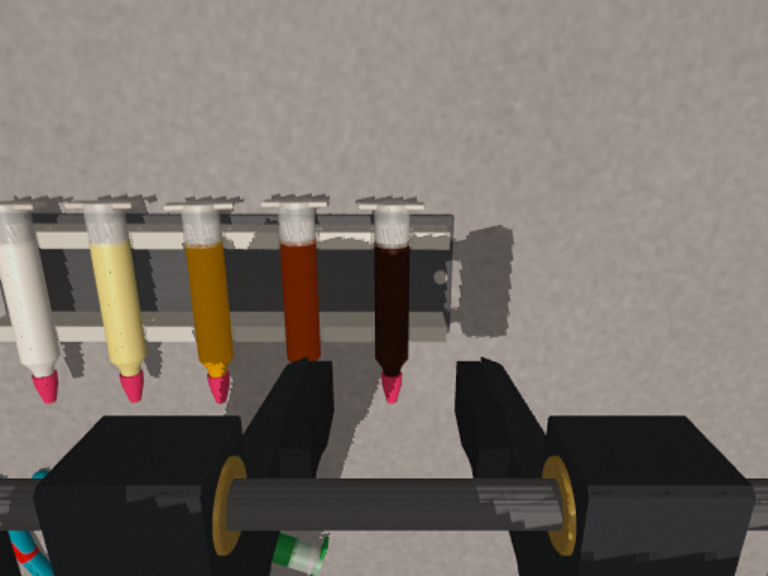

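View pics/r_s.png

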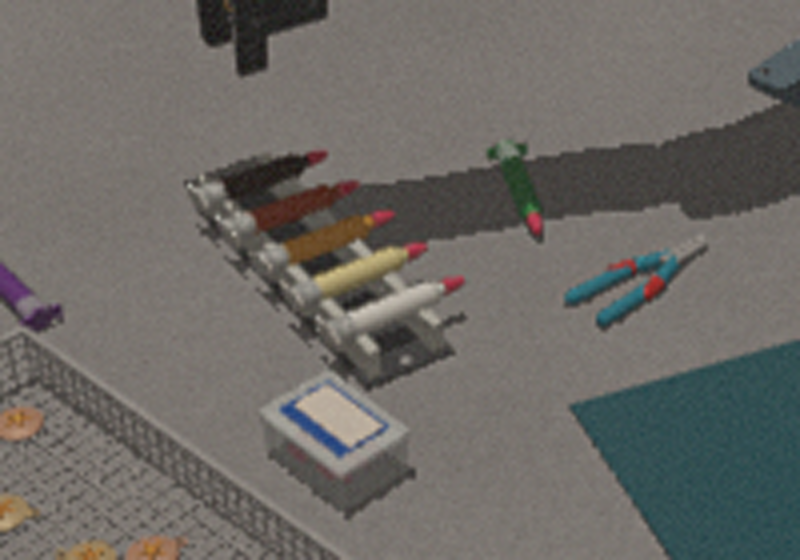

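```bash
python3 -m crank '[[3,25,20,0],[6,50,40,0],[9,75,60,0],[11,100,70,0],[11,100,70,0]]'
python3 -m crank '[[0,0,0,0],[0,0,0,0],[0,0,0,0]]'
python3 - <<'E'
from h import *
f=grab_frame("wrist"); cv2.imwrite("pics/s_w.png",cv2.resize(f["color"][100:270,110:400],None,fx=2.75,fy=2.75,interpolation=cv2.INTER_CUBIC))
E
```

```text
time: 26.9
position: [0.5456, -0.1716, 0.227]
tool_rot: [[0.976, -0.216, 0.018], [-0.216, -0.976, -0.002], [0.019, -0.002, -1.0]]
contact_force: [0.6, 0.2, 0.2]
grip_width: 0.0395
time: 27.15
position: [0.5447, -0.1724, 0.2256]
tool_rot: [[0.976, -0.217, 0.016], [-0.217, -0.976, -0.002], [0.016, -0.001, -1.0]]
contact_force: [0.5, -0.3, 0.1]
grip_width: 0.0393
```

View pics/s_w.png

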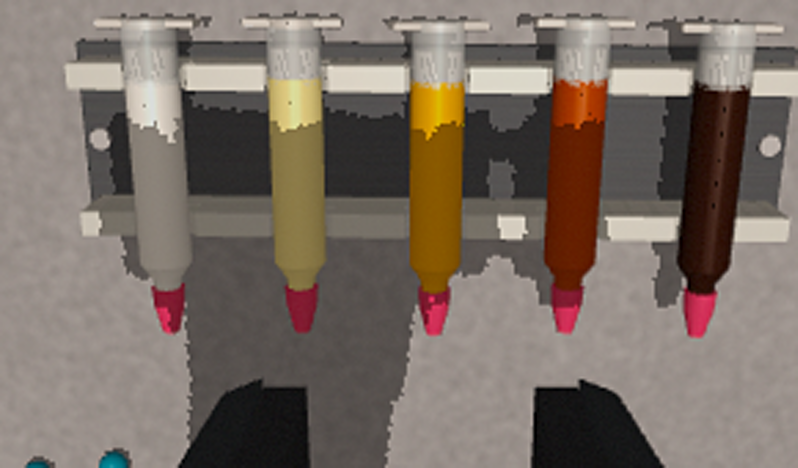

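```bash
python3 -c "
from bench import *
print(hand_in())"
```

```text
the job is handed in; nothing more can be done
None
```

All four syringes are in the rest in order of shade: cream, amber, rust and umber in grooves 1 to 4, next to the white one. All tips point the same way as the white tip. I handed the job in at about 27 s; the limit is 102 s.

- **Last check:** the final wrist and scene pictures show every barrel lying in both rail notches. By eye, the tips and flanges line up with the white syringe to about 1 mm.
- **Forces:** wrist force readings stayed below 4 N.
- **Left alone:** I did not touch the white syringe, the tip box, or the green, purple and larger red look-alikes.
- **Readings that disagreed:** flange measurements taken just before each release differed by 1–2 mm between views, which is about the camera calibration error. I took small corrections from them, and the final pictures showed no misfit.
- **Gripper tilt:** the tool was tilted about 1° by the end, with no visible effect on seating.

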